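Scoop the walnuts out of the corner of the store tray

ROBOT

A 6-joint arm with a two-finger parallel gripper is mounted at the origin on a cart in front of the work surface, level with it; the furniture and walls round the work are solid. World frame = base frame: x ahead of the robot, y to its left, z up, the work surface at z = 0. Lengths are in m, angles in rad, forces in N, time in s.
With the tool pointing down it reaches from about 0.375 to 0.9 m from the base axis. Payload 3.1 kg.
Tool frame: the origin (TCP) lies at the very end of the fingers, on their centre line; the grasp point (between the pads) lies 19 mm behind it (manip.pinch_z is the distance from the TCP to the grasp point, in m); z points along the fingers, y is the line along which they close (so a half turn about z gives the same grasp; the last joint's range is limited). The gripper opens to 87 mm and grips with 3 to 60 N. Pads are 19 mm wide; open, the fingers measure 117 mm over their backs; the gripper's body (75 mm by 190 mm) begins 51 mm behind the grasp point.
Start: joints at [-1.377, 0.527, 1.433, -0, 1.181, -0.178], TCP at [0.227, -0.582, 0.202] pointing down, gripper open.
Joint ranges: [-3.08, 3.08], [-0.75, 2.2], [0.22, 2.44], [-1.43, 4.57], [0, 2.65], [-2.85, 2.85]. Speed limits (rad/s): [2.79, 2.79, 3.14, 3.14, 3.14, 3.14].

INTERFACE

Orientations are given as a unit quaternion [w, x, y, z].
In Python, from rig import telemetry, vision, manip gives the robot as it stands. The module is installed in compiled form; this text tells all that it offers.
- The arm moves only by the tool carry_out, never from a script. Its argument "steps" is a list of rows, each a list of 3 entries, a list of its own where there are three numbers: the shift along the tool's x, y, z in m, then the turn about the tool's z in rad, then the finger opening in m, from 0 to 0.087. A call has 1 to 20 rows; each row shifts and turns the commanded pose from where the row before left it, along the tool's axes as they then stand; what a row does not reach is not made up. A row lasts 1/10 s, in which the tool goes at most 50 mm and 8.59 degrees, less where a joint would pass 70% of its speed; a pose out of reach is approached as far as the arm can. A call with a gripper value outside its range is refused whole. The fingers move at their own pace and stop on an object; "grip_force" is the grip in N (left out, the last holds). Time passes only in rows, so rows that do not move let the fingers close. It gives the time, the measured TCP pose, the force, the opening and the grip force at its end, in the units of the state.
- telemetry.read_state(): the state, without advancing time (a new reading comes with each control period).
- vision.read_camera(name): name is "scene" or "top" or "wrist"; returns a dict with "img" (480x640x3 uint8, red, green, blue), "fov_y" (degrees; the focal length in pixels is half the picture's height over the tangent of half this angle, whatever the lens; pixels are square), "cx", "cy" (the principal point, pixels), "extrinsics" (4x4, takes a point from world to camera coordinates). Camera axes: x right, y down, z forward; pixel columns grow to the right and rows downward; lengths in m; the calibration is good to about 2 mm. A picture is of the moment at which its call begins. There is no depth.
- manip.finish_job(): hands the job in; it is judged then, once.
Trained networks look in the newest picture that a camera, given by its name, has taken for a name from the list of things; names that differ only in an ending like _2 or _b are one class to them, and where a whole thing is asked for, a point or a joint stands for the part that bears it (a point fixed in the world has none). Each returns a list of dicts, best first, with "confidence" (0 to 1); they miss things now and then, are a little off and sometimes report something else, mostly with a low value. They report only what shows in the picture. A call takes as long as a camera call. They do not tell look-alikes from the thing itself.
- vision.recognise(camera, thing): "rect" ([left, top, right, bottom] in pixels, round what is visible of it).
The state is a dict: "time": time; "q": joint angles; "qd": joint speeds; "effort": joint torques, N m; "eef_pos": TCP position; "tcp_rot": TCP orientation; "contact_force": force on the tool from outside, world axes, zero at the start; "wrist_torque": the same for the moment, N m; "opening": finger opening in m; "finger_force": force on a finger pad.
Only numpy, scipy, OpenCV 4.12 (cv2) and the standard library are available. Lean on these libraries where they do the work, as an engineer would, in place of code of your own. Each camera call takes 0.05 s, during which the arm holds its last target. There are 200 camera calls.

TASK

Three walnuts lie near the far corner of the wooden store tray. Take the scoop by its handle, push its nose along the tray floor home into that corner so that the walnuts back up into the pan, lift all three out in one scoopful and tip them into the bowl; then leave the scoop standing flat on its pan on the tray's floor. Do not touch the walnuts with the fingers, and leave the bowl, pepper mill, jam jar and salt shaker where they stand.

Things in the scene. Friction and masses are not known exactly. Their poses are not given: they have to be found in the camera images.
- tray: square open wooden tray, fixed, 208 x 208 mm outside, 200 x 200 mm inside, wall tops 50 mm above the worktop, floor 4 mm thick. Origin at the centre of its underside; x and y parallel to its walls, z up. The walnuts start by the inside corner at its own +x, +y, which points away from the robot
- tray_corner (a point): the inside corner of the tray (its own +x, +y corner, far from the robot) where the walnuts are, at the level of the tray's floor (4 mm above the worktop)
- scoop: aluminium hand scoop, 160 g, at first flat on the worktop. Pan 105 mm long, 90 mm wide, floor 1.6 mm thick, sides and back 30 mm high, 2 mm thick, sides end at own x = 15 mm; open flat nose, a right-angled point. Origin on the underside: x to the nose, z up; back of pan at x = -45 mm, sides y = +-45 mm. A wooden handle rises behind the back (see scoop_grip)
- scoop_nose (a point): tip of the scoop's nose on its underside, at (60, 0, 0) mm in the scoop's frame
- scoop_grip (a point): place to pinch the handle, at (-96.5, 0, 84.1) mm in the scoop's frame. The handle is a straight flat bar 18 mm wide along own y, 10 mm thick, 122 mm long, from (-46, 0, 12) mm rising and leaning back 35 degrees from vertical, towards own -x; this point is 88 mm up along it
- nut1: walnut, rigid, 28 mm across and 29 mm tall, 14 g, with a smooth shell that slides easily (friction about 0.3) on wood and metal, free to roll; origin at its centre
- nut2: walnut like nut1; origin at its centre
- nut3: walnut like nut1; origin at its centre
- bowl: open white bowl, 150 mm across the rim, 55 mm high, 0.45 kg, loose on the worktop left or right of the tray (the wall cabinet hangs over the worktop farther left, where x + y is above about 0.87 m: keep the wrist out of there); origin at the centre of its underside
- mill: dark wooden pepper mill, 58 mm across, 170 mm tall, standing beside the tray; origin at the centre of its underside
- jar: jam jar, 65 mm across, 94 mm tall, standing beside the tray; origin at the centre of its underside
- shaker: salt shaker with a light body, 41 x 41 x 85 mm, standing beyond the bowl; origin at the centre of its underside
Mind the look-alikes: they are no part of the job. There is more than one size of the scoop; the job needs the smaller. Leave any orange or red look-alike of the bowl alone.

How it is judged:
By the outcome, as a careful person would: the job done as asked, in the order asked, and still so for the second after the job is handed in, with the robot touching nothing.
It also fails if it takes over 64 s, if anything falls off the work surface, if the arm or the gripper's body presses on something with over 40 N, if the wrist force passes 120 N, or if a joint passes its speed limit or range.

## Working session

There is one attempt and no reset: what is moved stays moved. The work goes in short steps, Python scripts to look and compute and a tool call to move; the robot and the scene stay as the last step left them, time stands still between calls to the robot, and variables do not carry over. Pictures are saved under pics/ and viewed, at most 10 in all, crops included, and the job is handed in when it is done.

Besides the shell and the picture viewer there is one more tool, called after "Emit:" as a command line: name --argument value ..., lists and objects as JSON in quotes. carry_out: Moves the arm, as the interface text tells. Its arguments: {"type":"object","properties":{"steps":{"type":"array"},"grip_force":{"type":"number"}},"required":["steps"]}

```bash
mkdir -p pics
cat > h.py <<'E'
import numpy as np, cv2
from rig import telemetry, vision, manip
def cam(n):
    c=vision.read_camera(n); c['f']=240/np.tan(np.radians(c['fov_y']/2)); return c
def proj(c,p):
    E=np.array(c['extrinsics']); q=np.atleast_2d(p)@E[:3,:3].T+E[:3,3]
    return q[:,:2]/q[:,2:]*c['f']+[c['cx'],c['cy']]
def ray(c,uv,z=0):
    E=np.array(c['extrinsics']);R=E[:3,:3];o=-R.T@E[:3,3]
    d=R.T@np.array([(uv[0]-c['cx'])/c['f'],(uv[1]-c['cy'])/c['f'],1]); return o+d*(z-o[2])/d[2]
def save(c,n,crop=None,s=1):
    i=c['img'][...,::-1]
    if crop: i=i[crop[1]:crop[3],crop[0]:crop[2]]
    cv2.imwrite(f'pics/{n}.png',cv2.resize(i,None,fx=s,fy=s,interpolation=cv2.INTER_CUBIC))
E
python3 - <<'E'
from h import *
s=telemetry.read_state();print(s['time'],s['eef_pos'],s['tcp_rot'],manip.pinch_z)
cs={}
for n in ['top','scene']:
    c=cam(n);cs[n]=c;save(c,n+'0');print(n,c['f'],c['cx'],c['cy'],np.round(c['extrinsics'],3).tolist())
    for t in ['tray','scoop','nut1','bowl','mill','jar','shaker']:
        print(t,[(np.round(r['rect']).astype(int).tolist(),round(r['confidence'],2)) for r in vision.recognise(n,t)])
E
```

```text
0.0 [ 0.22690773 -0.58151583  0.20128157] [-1.08865437e-03  9.82778015e-01  1.84786872e-01 -1.00533002e-05] 0.0187
top 473.93462085205033 316.6016687849985 238.76034124205793 [[0.022, -1.0, 0.011, 0.026], [-0.988, -0.024, -0.151, 0.527], [0.151, -0.007, -0.988, 1.378], [0.0, 0.0, 0.0, 1.0]]
tray [([274, 183, 377, 280], 0.91)]
scoop [([421, 230, 454, 287], 0.79), ([403, 146, 454, 198], 0.71)]
nut1 [([333, 202, 340, 215], 0.47)]
bowl [([214, 295, 269, 345], 0.77), ([208, 231, 260, 285], 0.72), ([147, 311, 203, 363], 0.7)]
mill [([284, 172, 307, 201], 0.65)]
jar [([341, 176, 370, 203], 0.57)]
shaker [([225, 214, 240, 226], 0.74)]
scene 504.8132485359721 334.70792787449903 241.55134668179196 [[-0.822, -0.569, 0.003, 0.43], [-0.237, 0.337, -0.911, 0.182], [0.518, -0.75, -0.412, 1.103], [0.0, 0.0, 0.0, 1.0]]
tray [([284, 230, 375, 285], 0.75), ([378, 213, 415, 235], 0.28)]
scoop [([311, 184, 352, 218], 0.82), ([384, 212, 419, 233], 0.62), ([234, 268, 255, 307], 0.36)]
nut1 [([294, 248, 301, 256], 0.63), ([303, 241, 315, 251], 0.47), ([289, 244, 295, 252], 0.42)]
bowl [([286, 350, 369, 409], 0.95), ([326, 294, 400, 345], 0.86)]
mill [([254, 204, 283, 270], 0.84), ([295, 247, 303, 259], 0.72)]
jar [([296, 209, 316, 235], 0.68)]
shaker [([234, 270, 256, 307], 0.57)]
```

View pics/top0.png

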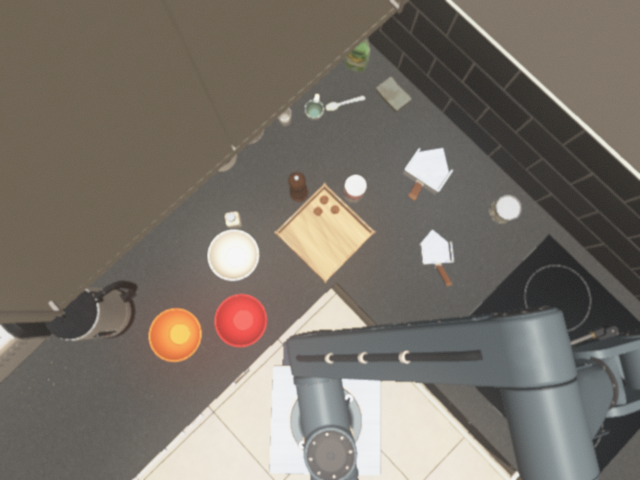

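View pics/scene0.png

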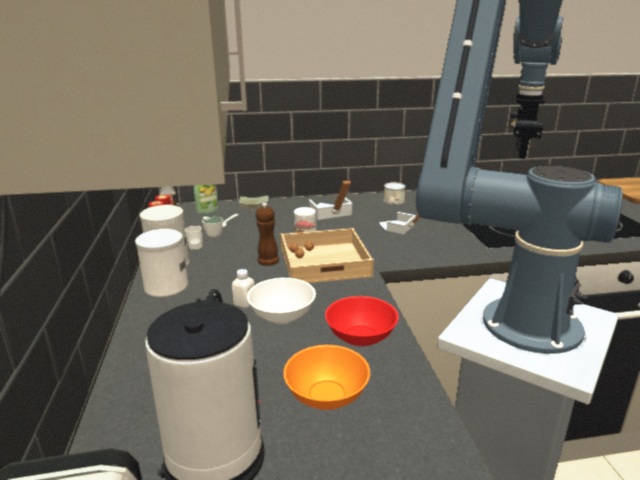

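The top view shows the white bowl at (234,255), with red (241,320) and orange (175,334) look-alikes. The tray's far corner is at (325,185), with walnuts at (318,211), (323,200) and (335,210).
The scoop candidates are (437,255), whose pan is about 31 px wide (90 mm), and (428,170), whose pan is about 40 px. The first fits. I'll confirm it in a crop.

Run:
```python
from h import *
c=cam('top'); save(c,'crop1',(395,140,475,295),3.8)
i=c['img'][...,::-1]
a=cv2.resize(i[140:295,395:475],None,fx=3.8,fy=3.8,interpolation=2); b=cv2.resize(i[165:290,265:385],(int(120*3.8),int(125*3.8)),interpolation=2)
H=max(a.shape[0],b.shape[0]); o=np.zeros((H,a.shape[1]+b.shape[1],3),np.uint8);o[:a.shape[0],:a.shape[1]]=a;o[:b.shape[0],a.shape[1]:]=b
cv2.imwrite('pics/crop1.png',o);print(o.shape,a.shape)
```

```text
(589, 760, 3) (589, 304, 3)
```

View pics/crop1.png

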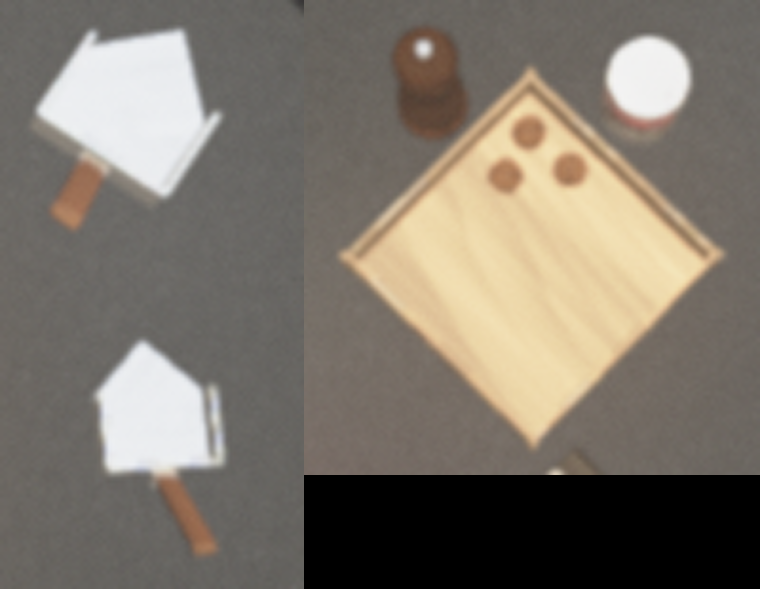

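The crop confirms it: the lower scoop (nose at 433,230; handle end at 449,285) is the smaller, and the upper one is clearly larger. Next I'll fit the poses.

Run:
```python
from h import *
from scipy.optimize import least_squares as L
c=cam('top')
def fit(P,U,x0):
    P=np.array(P);U=np.array(U)
    def W(v): 
        C,S=np.cos(v[2]),np.sin(v[2]); return np.c_[P[:,0]*C-P[:,1]*S+v[0],P[:,0]*S+P[:,1]*C+v[1],P[:,2]]
    r=L(lambda v:(proj(c,W(v))-U).ravel(),x0,loss='soft_l1'); print(np.round(r.x,4),np.degrees(r.x[2]),'res',np.round(r.fun.reshape(-1,2),1).tolist()); return r.x
A=lambda u,v:(395+u/3.8,140+v/3.8)
B=lambda u,v:(265+(u-304)/3.8,165+v/3.8)
print('scoop');s=fit([(.06,0,.001),(-.045,.045,.03),(-.045,-.045,.03),(-.116,0,.112)],[A(143,341),A(107,470),A(222,464),A(205,549)],[.45,-.33,0])
print('tray');fit([(.104,.104,.05),(-.104,.104,.05),(-.104,-.104,.05),(.104,-.104,.05)],[B(531,68),B(341,256),B(534,449),B(724,255)],[.5,0,.78])
for n,p,z in [('n1',B(529,131),.0185),('n2',B(506,176),.0185),('n3',B(570,169),.0185),('mill',B(425,55),.17),('jar',B(648,78),.094),('bowl',(234,254.5),.055),('shaker',(233,217),.085)]: print(n,np.round(ray(c,p,z),4))
# bowl by rect
w=(c['img'].min(2)>200).astype(np.uint8); n,l,st,ce=cv2.connectedComponentsWithStats(w)
for k in range(n):
    if st[k,4]>80: print(st[k],ce[k])
```

```text
scoop
[ 0.5088 -0.3247  0.0836] 4.7910775270985795 res [[-0.1, 0.1], [0.4, -0.1], [-0.1, -0.4], [-0.2, 0.4]]
tray
[ 0.5448  0.0137 -0.7584] -43.45120458939369 res [[0.0, 1.4], [1.0, 0.0], [-0.0, -1.4], [-1.1, 0.0]]
n1 [0.6523 0.0177 0.0185]
n2 [0.6146 0.0355 0.0185]
n3 [ 0.6217 -0.016   0.0185]
mill [0.6708 0.0979 0.17  ]
jar [ 0.6783 -0.0715  0.094 ]
bowl [0.4713 0.2804 0.055 ]
shaker [0.5775 0.2836 0.085 ]
[     0      0    640    480 278133] [318.40215293 224.29043299]
[447   0 193 178 677] [548.81536189  92.76957164]
[327  97  37  12  97] [341.86597938 103.01030928]
[ 405  149   47   42 1194] [429.40536013 167.57118928]
[345 175  21  21 338] [355.15088757 184.96153846]
[497 197  23  22 383] [507.94516971 207.46214099]
[226 213  13  12 115] [231.57391304 218.44347826]
[ 208  230   51   51 1816] [233.9030837  253.46475771]
[421 231  30  33 706] [434.55807365 249.10623229]
[280 290  54  52 389] [306.3033419  315.99742931]
[ 300  296   64   36 1054] [333.19639469 316.75806452]
[  0 326  13  23 150] [  3.80666667 336.97333333]
[211 342  70  68 497] [245.61368209 374.94768612]
[ 216  348   94  132 6330] [267.57045814 420.07314376]
[  342   379   177   101 10397] [412.66644224 436.32076561]
[134 408  78  72 612] [173.2745098  444.53267974]
[ 146  415  126   65 4224] [210.22182765 457.41879735]
```

Emit:
carry_out --steps '[[[0,0,0],0.144,0.06],[[0,0,0],0.144,0.06],[[0.02,-0.023,0],0,0.06],[[0.023,-0.026,0.003],0,0.06],[[0.023,-0.026,0.006],0,0.06],[[0.023,-0.026,0.006],0,0.06],[[0.023,-0.026,0.006],0,0.06],[[0.023,-0.026,0.006],0,0.06],[[0.023,-0.026,0.006],0,0.06],[[0.023,-0.026,0.005],0,0.06],[[0.015,-0.017,0.002],0,0.06],[[0.01,-0.01,0],0,0.06],[[0,0,0],0,0.06]]'

```text
time: 2.2
eef_pos: [0.4138, -0.3328, 0.1624]
tcp_rot: [0.0, 0.999, 0.043, 0.0]
contact_force: [0.0, -0.4, 0.7]
opening: 0.0599
finger_force: 0.0
```

```bash
cat >> h.py <<'E'
def pose():
    s=telemetry.read_state();q=s['tcp_rot'];h=2*np.arctan2(q[2],q[1]);h=(h+np.pi)%(2*np.pi)-np.pi;p=np.array(s['eef_pos']);return s,p,h
def show():
    s,p,h=pose();print('t',round(s['time'],2),'tcp',np.round(p,4),'head',round(np.degrees(h),2),'F',np.round(s['contact_force'],1),'op',round(s['opening'],4),'ff',np.round(s['finger_force'],1),'q',np.round(s['q'],2))
def togo(g):
    s,p,h=pose();d=np.array(g)-p;C,S=np.cos(h),np.sin(h);return np.round([d[0]*C+d[1]*S,d[0]*S-d[1]*C,-d[2]],4)
E
python3 - <<'E'
from h import *
show();print(togo([.4126,-.3328,.0655]))
c=cam('wrist');save(c,'w1')
for n,P in [('grip',[-.0965,0,.0841]),('end',[-.116,0,.112]),('nose',[.06,0,0]),('bl',[-.045,.045,.03]),('br',[-.045,-.045,.03])]:
    C,S=np.cos(.0836),np.sin(.0836);print(n,proj(c,[.5088+P[0]*C-P[1]*S,-.3247+P[0]*S+P[1]*C,P[2]]).round(0))
E
```

```text
t 2.2 tcp [ 0.4138 -0.3328  0.1624] head 4.95 F [ 0.  -0.4  0.7] op 0.0599 ff 0.0 q [-0.89  0.46  1.71  0.    0.98  0.6 ]
[-0.0012 -0.0001  0.0969]
grip [[317. 237.]]
end [[317. 273.]]
nose [[317.  44.]]
bl [[266. 165.]]
br [[368. 166.]]
```

View pics/w1.png

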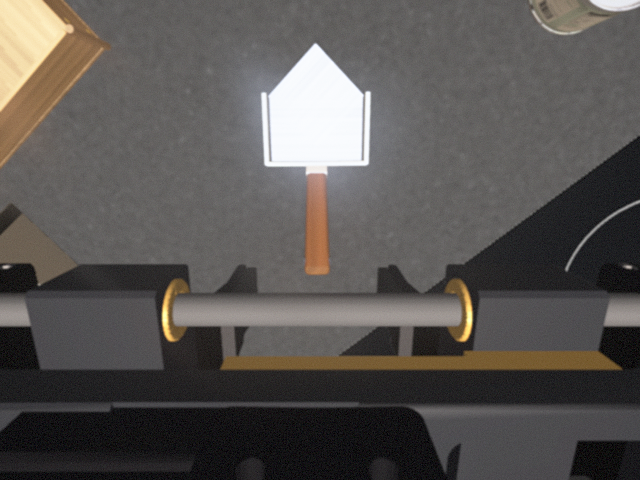

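The wrist view matches the model within 1 px: nose (316,44), back corners (266,165) and (368,165), handle end (317,273). I'll descend, grip and lift.

Emit:
carry_out --steps '[[[-0.001,0,0.025],0,0.06],[[0,0,0.03],0,0.06],[[0,0,0.025],0,0.06],[[0,0,0.012],0,0.06],[[0,0,0.005],0,0.06],[[0,0,0],0,0.06],[[0,0,0],0,0.0],[[0,0,0],0,0.0],[[0,0,0],0,0.0],[[0,0,0],0,0.0],[[0,0,0],0,0.0],[[0,0,0],0,0.0],[[0,0,-0.01],0,0.0],[[0,0,-0.02],0,0.0],[[0,0,-0.02],0,0.0],[[0,0,-0.02],0,0.0],[[0,0,-0.01],0,0.0],[[0,0,0],0,0.0]]' --grip_force 60

```text
time: 4.05
eef_pos: [0.4126, -0.3347, 0.1468]
tcp_rot: [0.001, 0.999, 0.042, 0.001]
contact_force: [0.4, -0.1, -2.4]
opening: 0.017
finger_force: 59.9
```

Run:
```python
from h import *
show();c=cam('wrist');save(c,'w2');s,p,h=pose()
G=p+[0,0,manip.pinch_z]
C,S=np.cos(h),np.sin(h)
def nose(t,P=(.06,0,0)):
    r=np.array(P)-[-.0965,0,.0841]; x=r[0]*np.cos(t)+r[2]*np.sin(t); z=-r[0]*np.sin(t)+r[2]*np.cos(t)
    return G+[x*C-r[1]*S,x*S+r[1]*C,z]
for d in [-5,0,5,10,20,40]: print(d,[proj(c,nose(np.radians(d),P)).round(0).tolist() for P in [(.06,0,0),(-.045,.045,.03)]])
```

```text
t 4.05 tcp [ 0.4126 -0.3347  0.1468] head 4.81 F [ 0.4 -0.1 -2.4] op 0.017 ff 59.9 q [-0.89  0.48  1.73 -0.    0.93  0.59]
-5 [[[316.0, -22.0]], [[242.0, 166.0]]]
0 [[[316.0, 1.0]], [[244.0, 173.0]]]
5 [[[316.0, 22.0]], [[245.0, 181.0]]]
10 [[[316.0, 43.0]], [[247.0, 188.0]]]
20 [[[316.0, 80.0]], [[250.0, 204.0]]]
40 [[[316.0, 148.0]], [[253.0, 238.0]]]
```

View pics/w2.png

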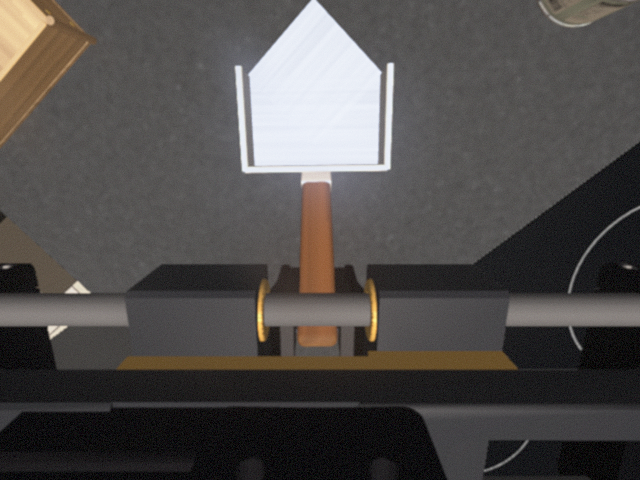

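The scoop hangs level at 60 N: nose (314,1), as predicted for 0° tilt. I'll carry it over the tray.

Emit:
carry_out --steps '[[[0,-0.01,0],0.057,0.0],[[0.003,-0.025,0],0,0.0],[[0.003,-0.035,0],0,0.0],[[0.003,-0.035,0],0,0.0],[[0.003,-0.035,0],0,0.0],[[0.003,-0.035,0],0,0.0],[[0.003,-0.035,0],0,0.0],[[0.003,-0.035,0],0,0.0],[[0.003,-0.035,0],0,0.0],[[0.002,-0.03,0],0,0.0],[[0,-0.022,0],0,0.0],[[0,-0.013,0],0,0.0],[[0,0,0],0,0.0],[[0,0,0],0,0.0]]'

```text
time: 5.5
eef_pos: [0.4277, 0.0116, 0.1446]
tcp_rot: [-0.0, 1.0, 0.014, -0.001]
contact_force: [-0.1, -0.5, -1.8]
opening: 0.0172
finger_force: 59.9
```

```bash
cat >> h.py <<'E'
def sc(c,t,P):
    s,p,h=pose();G=p+[0,0,manip.pinch_z];C,S=np.cos(h),np.sin(h);r=np.array(P)-[-.0965,0,.0841];t=np.radians(t)
    x=r[0]*np.cos(t)+r[2]*np.sin(t); z=-r[0]*np.sin(t)+r[2]*np.cos(t);w=G+[x*C-r[1]*S,x*S+r[1]*C,z]
    return w,proj(c,w).round(0).tolist()
def tray(c,P,v=(.5448,.0137,-.7584)):
    C,S=np.cos(v[2]),np.sin(v[2]);return proj(c,[v[0]+P[0]*C-P[1]*S,v[1]+P[0]*S+P[1]*C,P[2]]).round(0).tolist()
E
python3 - <<'E'
from h import *
show();c=cam('wrist');save(c,'w3')
for d in [0,5]:print(d,sc(c,d,(.06,0,0)))
for P in [(.1,.1,.004),(.104,.104,.05),(.1,.1,.05),(-.104,.104,.05),(.104,-.104,.05)]:print(P,tray(c,P))
for n in ['nut1']: print([(np.round(r['rect']).tolist(),round(r['confidence'],2),np.round(ray(c,((r['rect'][0]+r['rect'][2])/2,(r['rect'][1]+r['rect'][3])/2),.0185),3).tolist()) for r in vision.recognise('wrist',n)])
E
```

```text
t 5.5 tcp [0.4277 0.0116 0.1446] head 1.58 F [-0.1 -0.5 -1.8] op 0.0172 ff 59.9 q [-0.24  0.36  1.97 -0.    0.81  1.31]
0 (array([0.58439694, 0.0153484 , 0.07938971]), [[318.0, -2.0]])
5 (array([0.57647443, 0.01513695, 0.06606986]), [[318.0, 20.0]])
(0.1, 0.1, 0.004) [[319.0, -114.0]]
(0.104, 0.104, 0.05) [[319.0, -178.0]]
(0.1, 0.1, 0.05) [[319.0, -166.0]]
(-0.104, 0.104, 0.05) [[119.0, 75.0]]
(0.104, -0.104, 0.05) [[519.0, 76.0]]
[([279.0, 0.0, 302.0, 7.0], 0.41, [0.602, 0.037, 0.019]), ([2.0, 7.0, 16.0, 58.0], 0.38, [0.575, 0.261, 0.019])]
```

View pics/w3.png

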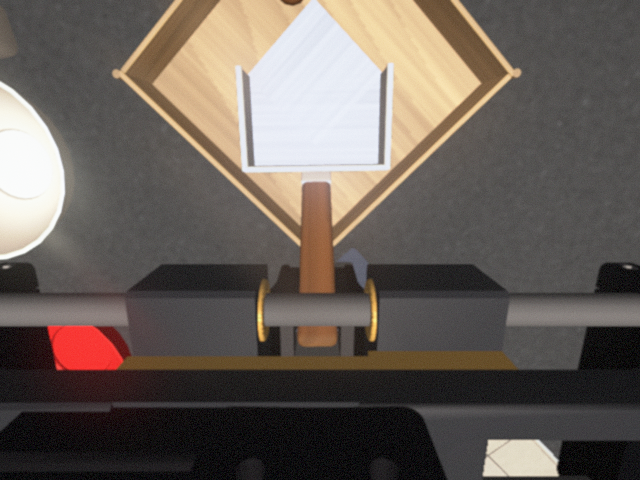

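Emit:
carry_out --steps '[[[0,0,0.01],-0.007,0.0],[[0,0,0.02],0,0.0],[[0,0,0.02],0,0.0],[[0,0,0.012],0,0.0],[[0,0,0.007],0,0.0],[[0,0,0.003],0,0.0],[[0,0,0.002],0,0.0],[[0,0,0],0,0.0]]'

```text
time: 6.4
eef_pos: [0.4285, 0.0114, 0.0714]
tcp_rot: [0.0, 1.0, 0.017, 0.0]
contact_force: [-0.4, 0.4, -2.3]
opening: 0.0168
finger_force: 59.9
```

```bash
python3 -c "
from h import *
show()"
```

```text
t 6.4 tcp [0.4285 0.0114 0.0714] head 1.92 F [-0.4  0.4 -2.3] op 0.0168 ff 59.9 q [-0.24  0.52  2.03  0.    0.59  1.3 ]
```

Emit:
carry_out --steps '[[[0,0,0.001],0,0.0],[[0,0,0.001],0,0.0],[[0,0,0.001],0,0.0],[[0,0,0],0,0.0]]'

```text
time: 6.8
eef_pos: [0.4271, 0.0114, 0.0692]
tcp_rot: [0.0, 1.0, 0.017, -0.001]
contact_force: [-4.4, -2.4, 11.4]
opening: 0.0173
finger_force: 59.9
```

```bash
python3 -c "
from h import *
show()"
```

```text
t 6.8 tcp [0.4271 0.0114 0.0692] head 1.99 F [-4.4 -2.4 11.4] op 0.0173 ff 59.9 q [-0.24  0.52  2.04 -0.    0.59  1.3 ]
```

Emit:
carry_out --steps '[[[0,0,-0.0005],0,0.0],[[0,0,0],0,0.0]]' --grip_force 15

```text
time: 7.0
eef_pos: [0.4276, 0.0116, 0.0692]
tcp_rot: [0.0, 1.0, 0.017, -0.0]
contact_force: [-3.0, -1.8, 5.4]
opening: 0.018
finger_force: 15.0
```

Emit:
carry_out --steps '[[[0,0,0],0,0.0],[[0,0,0],0,0.0],[[0.004,0,0],0,0.0],[[0.008,0,0],0,0.0],[[0.008,0,0],0,0.0],[[0.008,0,0],0,0.0],[[0.008,0,0],0,0.0],[[0.008,0,0],0,0.0],[[0.008,0,0],0,0.0],[[0.008,0,0],0,0.0],[[0.008,0,0],0,0.0],[[0.008,0,0],0,0.0],[[0.008,0,0],0,0.0],[[0.005,0,0],0,0.0],[[0,0,0],0,0.0]]' --grip_force 60

```text
time: 8.5
eef_pos: [0.5044, 0.0169, 0.0696]
tcp_rot: [-0.002, 1.0, 0.018, -0.013]
contact_force: [-21.7, 0.1, 29.4]
opening: 0.0172
finger_force: 59.8
```

Run:
```python
from h import *
show();c=cam('wrist')
print(sc(c,0,(.06,0,0)))
for P in [(.1,.1,.004),(.104,.104,.05),(-.104,.104,.05)]:print(P,tray(c,P))
i=c['img'][...,::-1][:300,150:490]
t=cam('top');j=cv2.resize(t['img'][...,::-1][165:290,265:385],None,fx=3.6,fy=3.6,interpolation=2)
o=np.zeros((450,340+j.shape[1],3),np.uint8);o[:300,:340]=i;o[:j.shape[0],340:]=j[:450];cv2.imwrite('pics/w4.png',o)
```

```text
t 8.5 tcp [0.5044 0.0169 0.0696] head 2.07 F [-21.7   0.1  29.4] op 0.0172 ff 59.8 q [-0.19  0.59  1.83 -0.    0.75  1.35]
(array([0.66076219, 0.02254226, 0.00425431]), [[318.0, -7.0]])
(0.1, 0.1, 0.004) [[328.0, -55.0]]
(0.104, 0.104, 0.05) [[331.0, -122.0]]
(-0.104, 0.104, 0.05) [[72.0, 191.0]]
```

View pics/w4.png

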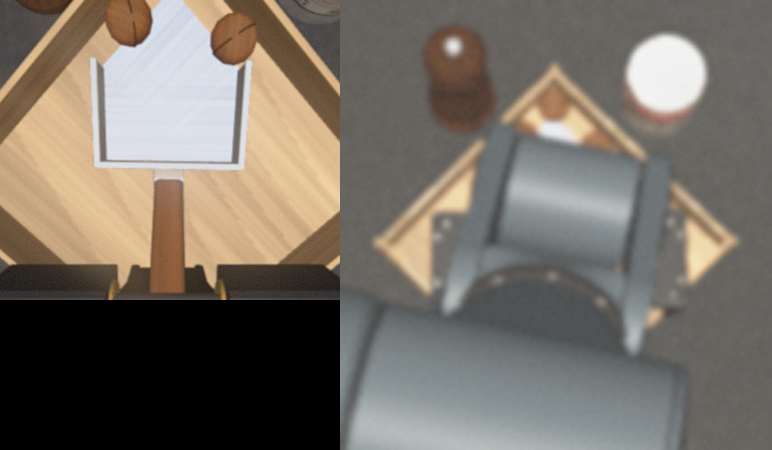

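The right half of the picture is the top view. The left half, from the wrist, shows one nut at each nose edge, at (278,20) and (385,38), about to climb the lip. The nut in the corner is out of sight. The push is blocked at −22 N with 29 N pressing on the floor. I'll unload, loosen the grip so the pan lies flat, and push again.

Emit:
carry_out --steps '[[[-0.008,0,-0.0005],0,0.0],[[-0.008,0,0],0,0.0],[[0,0,0],0,0.0],[[0,0,0],0,0.0]]' --grip_force 15

```text
time: 9.0
eef_pos: [0.4999, 0.0144, 0.0693]
tcp_rot: [-0.0, 1.0, 0.017, -0.001]
contact_force: [-4.4, -0.3, 6.2]
opening: 0.0178
finger_force: 15.0
```

Emit:
carry_out --steps '[[[0.005,0,0],0,0.0],[[0.006,0,0],0,0.0],[[0.006,0,0],0,0.0],[[0.005,0,0],0,0.0],[[0.003,0,0],0,0.0],[[0,0,0],0,0.0]]'

```text
time: 9.6
eef_pos: [0.522, 0.0155, 0.0693]
tcp_rot: [-0.001, 1.0, 0.017, -0.005]
contact_force: [-9.0, 0.2, 11.4]
opening: 0.0179
finger_force: 15.0
```

Run:
```python
from h import *
show();c=cam('wrist')
print(sc(c,0,(.06,0,0)))
print([(np.round(r['rect']).tolist(),round(r['confidence'],2)) for r in vision.recognise('wrist','nut1')])
```

```text
t 9.6 tcp [0.522  0.0155 0.0693] head 1.98 F [-9.   0.2 11.4] op 0.0179 ff 15.0 q [-0.18  0.6   1.8  -0.    0.76  1.35]
(array([0.67837838, 0.02093952, 0.0039585 ]), [[317.0, -3.0]])
[([296.0, 0.0, 344.0, 34.0], 0.91), ([258.0, 27.0, 310.0, 74.0], 0.74)]
```

Emit:
carry_out --steps '[[[0.003,0,0],0,0.0],[[0.003,0,0],0,0.0],[[0.003,0,0],0,0.0],[[0.003,0,0],0,0.0],[[0.002,0,0],0,0.0],[[0,0,0],0,0.0]]'

```text
time: 10.3
eef_pos: [0.5302, 0.016, 0.0687]
tcp_rot: [-0.001, 1.0, 0.018, -0.011]
contact_force: [-16.9, -3.1, 16.2]
opening: 0.0179
finger_force: 15.0
```

Run:
```python
from h import *
show();c=cam('wrist')
print(sc(c,0,(.06,0,0)),tray(c,(-.104,.104,.05),),tray(c,(.104,-.104,.05)))
i=c['img'][...,::-1][:330,50:640]
cv2.imwrite('pics/w5.png',i)
```

```text
t 10.3 tcp [0.5302 0.016  0.0687] head 2.05 F [-16.9  -3.1  16.2] op 0.0179 ff 15.0 q [-0.18  0.61  1.77 -0.    0.79  1.36]
(array([0.68660998, 0.02154624, 0.00328971]), [[318.0, -6.0]]) [[76.0, 235.0]] [[568.0, 239.0]]
```

View pics/w5.png

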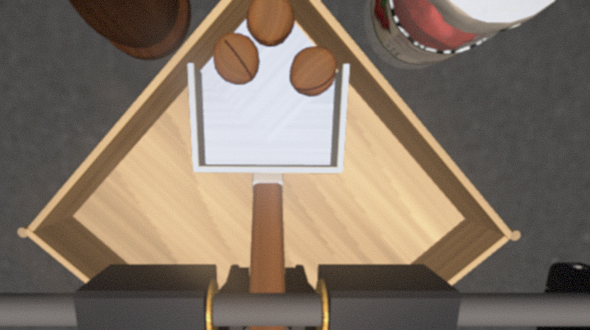

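All three walnuts sit on the pan at image (236,58), (270,18) and (313,70), and the nose is home. I'll give one short firm push, then tip the nose up about the back edge so the nuts roll back.

Emit:
carry_out --steps '[[[0.003,0,0],0,0.0],[[0,0,0],0,0.0],[[-0.005,0,0.001],0,0.0],[[-0.004,0,0.002],0,0.0],[[-0.0025,0,0.002],0,0.0],[[-0.0025,0,0.002],0,0.0],[[-0.0025,0,0.002],0,0.0],[[-0.0025,0,0.002],0,0.0],[[-0.0025,0,0.002],0,0.0],[[-0.002,0,0.0015],0,0.0],[[-0.001,0,0],0,0.0],[[0,0,0],0,0.0]]' --grip_force 12

```text
time: 11.55
eef_pos: [0.5184, 0.015, 0.0548]
tcp_rot: [-0.0, 1.0, 0.017, -0.0]
contact_force: [-3.6, 2.3, 4.7]
opening: 0.0181
finger_force: 12.0
```

Run:
```python
from h import *
show();c=cam('wrist')
for d in (-15,-10,-5,0): print(d,sc(c,d,(.06,0,0)),sc(c,d,(-.045,.045,.03))[1],sc(c,d,(.015,.045,.03))[1])
i=c['img'][...,::-1][:330,50:640]
cv2.imwrite('pics/w6.png',i)
```

```text
t 11.55 tcp [0.5184 0.015  0.0548] head 1.93 F [-3.6  2.3  4.7] op 0.0181 ff 12.0 q [-0.19  0.62  1.82  0.    0.7   1.35]
-15 (array([0.69128861, 0.02082891, 0.03276927]), [[318.0, -75.0]]) [[238.0, 153.0]] [[224.0, 30.0]]
-10 (array([0.68708314, 0.02068735, 0.01785206]), [[318.0, -49.0]]) [[240.0, 159.0]] [[230.0, 42.0]]
-5 (array([0.6815943 , 0.02050259, 0.00335835]), [[317.0, -24.0]]) [[243.0, 165.0]] [[235.0, 54.0]]
0 (array([ 0.67486384,  0.02027603, -0.01060155]), [[317.0, -1.0]]) [[245.0, 172.0]] [[239.0, 67.0]]
```

View pics/w6.png

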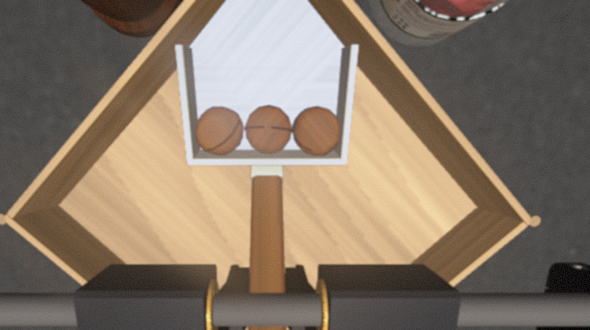

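The three nuts now lie in a row against the back wall (219–317,130), with the pan about 10° nose-up. I'll tighten and lift.

Emit:
carry_out --steps '[[[0,0,0],0,0.0],[[0,0,0],0,0.0],[[0,0,0],0,0.0],[[-0.001,0,-0.004],0,0.0],[[-0.001,0,-0.008],0,0.0],[[-0.001,0,-0.012],0,0.0],[[0,0,-0.015],0,0.0],[[0,0,-0.015],0,0.0],[[0,0,-0.015],0,0.0],[[0,0,-0.015],0,0.0],[[0,0,-0.015],0,0.0],[[0,0,-0.015],0,0.0],[[0,0,-0.015],0,0.0],[[0,0,-0.015],0,0.0],[[0,0,-0.015],0,0.0],[[0,0,-0.012],0,0.0],[[0,0,-0.006],0,0.0],[[0,0,0],0,0.0]]' --grip_force 60

```text
time: 13.4
eef_pos: [0.5161, 0.0144, 0.2328]
tcp_rot: [0.0, 1.0, 0.017, 0.001]
contact_force: [-0.1, 0.2, -2.3]
opening: 0.0169
finger_force: 60.0
```

Run:
```python
from h import *
show();c=cam('wrist')
for d in (-15,-10,-5,0): print(d,sc(c,d,(.06,0,0))[1],sc(c,d,(-.045,.045,.03))[1],sc(c,d,(.015,.045,.03))[1])
print([(np.round(r['rect']).tolist(),round(r['confidence'],2)) for r in vision.recognise('wrist','nut1')])
print([(np.round(r['rect']).tolist(),round(r['confidence'],2)) for r in vision.recognise('wrist','bowl')])
# scoop side-wall edge: bright profile
g=c['img'].min(2); print([ (v,np.where(g[v,180:320]>190)[0][[0,-1]]+180 if (g[v,180:320]>190).any() else None) for v in range(5,190,15)])
```

```text
t 13.4 tcp [0.5161 0.0144 0.2328] head 1.93 F [-0.1  0.2 -2.3] op 0.0169 ff 60.0 q [-0.19  0.34  1.67 -0.    1.13  1.35]
-15 [[317.0, -72.0]] [[238.0, 154.0]] [[225.0, 32.0]]
-10 [[317.0, -46.0]] [[241.0, 160.0]] [[230.0, 44.0]]
-5 [[317.0, -22.0]] [[243.0, 166.0]] [[235.0, 56.0]]
0 [[317.0, 1.0]] [[245.0, 173.0]] [[239.0, 68.0]]
[([344.0, 113.0, 391.0, 161.0], 0.86), ([245.0, 114.0, 294.0, 161.0], 0.75), ([295.0, 110.0, 340.0, 162.0], 0.69)]
[([62.0, 334.0, 134.0, 371.0], 0.85), ([0.0, 175.0, 140.0, 294.0], 0.76)]
[(5, array([283, 319])), (20, array([271, 319])), (35, array([258, 319])), (50, array([246, 319])), (65, array([230, 319])), (80, array([231, 319])), (95, array([232, 319])), (110, array([234, 315])), (125, array([235, 297])), (140, array([236, 296])), (155, array([237, 243])), (170, array([303, 319])), (185, None)]
```

Emit:
carry_out --steps '[[[-0.003,-0.005,0],0,0.0],[[-0.006,-0.011,0],0,0.0],[[-0.009,-0.016,0],0,0.0],[[-0.01,-0.019,0],0,0.0],[[-0.01,-0.019,0],0,0.0],[[-0.01,-0.019,0],0,0.0],[[-0.01,-0.019,0],0,0.0],[[-0.01,-0.019,0],0,0.0],[[-0.01,-0.019,0],0,0.0],[[-0.01,-0.019,0],0,0.0],[[-0.01,-0.019,0],0,0.0],[[-0.009,-0.016,0],0,0.0],[[-0.006,-0.011,0],0,0.0],[[-0.004,-0.007,0],0,0.0],[[-0.002,-0.004,0],0,0.0],[[0,0,0],0,0.0]]'

```text
time: 15.15
eef_pos: [0.3889, 0.2327, 0.2318]
tcp_rot: [0.0, 1.0, 0.017, 0.0]
contact_force: [0.7, 0.1, -1.9]
opening: 0.0168
finger_force: 60.0
```

Emit:
carry_out --steps '[[[0,0,0],-0.03,0.0],[[0,0,0],-0.06,0.0],[[0,0,0],-0.08,0.0],[[0,0,0],-0.08,0.0],[[0,0,0],-0.08,0.0],[[0,0,0],-0.08,0.0],[[0,0,0],-0.05,0.0],[[0,0,0],-0.03,0.0],[[0,0,0],0,0.0],[[0,0,0],0,0.0]]'

```text
time: 16.15
eef_pos: [0.3893, 0.2321, 0.2317]
tcp_rot: [0.0, 0.966, 0.258, -0.0]
contact_force: [0.3, -0.6, -2.5]
opening: 0.0168
finger_force: 60.0
```

Run:
```python
from h import *
show();c=cam('wrist')
print([(np.round(r['rect']).tolist(),round(r['confidence'],2)) for r in vision.recognise('wrist','nut1')])
print(sc(c,-10,(.06,0,0)),proj(c,[[.471,.2805,.055],[.471,.2055,.055],[.471,.3555,.055],[.546,.2805,.055],[.396,.2805,.055]]).round(0).tolist())
cv2.imwrite('pics/w7.png',c['img'][...,::-1])
```

```text
t 16.15 tcp [0.3893 0.2321 0.2317] head 29.96 F [ 0.3 -0.6 -2.5] op 0.0168 ff 60.0 q [ 0.29  0.25  1.81 -0.    1.08  1.34]
[([245.0, 113.0, 295.0, 159.0], 0.76), ([343.0, 109.0, 387.0, 160.0], 0.73), ([297.0, 106.0, 342.0, 160.0], 0.58)]
(array([0.53543043, 0.31660192, 0.19480947]), [[317.0, -48.0]]) [[316.0, 117.0], [380.0, 156.0], [248.0, 75.0], [356.0, 43.0], [279.0, 183.0]]
```

View pics/w7.png

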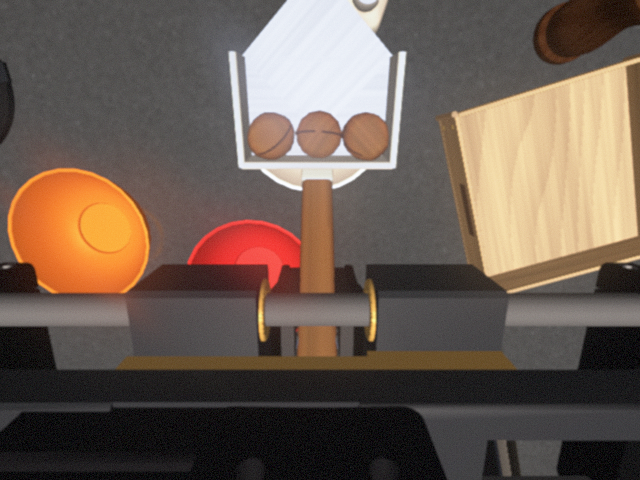

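All three nuts are secure in the pan, and the white bowl's near rim shows at (315,188), where predicted (about 190). I'll tip by easing the grip in stages so the scoop pivots nose-down in the fingers.

Emit:
carry_out --steps '[[[0,0,0],0,0.0],[[0,0,0],0,0.0]]' --grip_force 30

```text
time: 16.45
eef_pos: [0.3892, 0.2325, 0.2318]
tcp_rot: [0.0, 0.966, 0.259, 0.0]
contact_force: [0.7, -0.4, -1.5]
opening: 0.0173
finger_force: 30.0
```

```bash
cat >> h.py <<'E'
def tilt(c):
    g=c['img'].min(2); b=[]
    for u in range(238,262,2):
        w=np.where(g[60:300,u]>170)[0]
        if len(w): b.append((u,w[-1]+60))
    def pr(t): return sc(c,t,(-.045,.035,.03))[1][0]
    v=np.median([x[1] for x in b]) if b else None
    T=np.arange(-20,70,1);R=[pr(t)[1] for t in T]
    print('tilt~',T[np.argmin(np.abs(np.array(R)-v))] if v else None,v)
    print([(np.round(r['rect']).tolist(),round(r['confidence'],2)) for r in vision.recognise('wrist','nut1')])
E
python3 -c "
from h import *
show();tilt(cam('wrist'))"
```

```text
t 16.45 tcp [0.3892 0.2325 0.2318] head 30.01 F [ 0.7 -0.4 -1.5] op 0.0173 ff 30.0 q [ 0.29  0.25  1.81 -0.    1.08  1.34]
tilt~ -3 169.0
[([300.0, 111.0, 338.0, 160.0], 0.89), ([247.0, 113.0, 294.0, 159.0], 0.83), ([340.0, 112.0, 387.0, 161.0], 0.61)]
```

Emit:
carry_out --steps '[[[0,0,0],0,0.0],[[0,0,0],0,0.0]]' --grip_force 20

```text
time: 16.75
eef_pos: [0.3893, 0.2325, 0.2318]
tcp_rot: [-0.0, 0.966, 0.259, 0.0]
contact_force: [-0.1, -0.2, -2.7]
opening: 0.0173
finger_force: 20.0
```

```bash
python3 -c "
from h import *
show();tilt(cam('wrist'))"
```

```text
t 16.75 tcp [0.3893 0.2325 0.2318] head 30.01 F [-0.1 -0.2 -2.7] op 0.0173 ff 20.0 q [0.29 0.25 1.81 0.   1.08 1.34]
tilt~ 9 186.0
[([252.0, 142.0, 297.0, 183.0], 0.83), ([339.0, 137.0, 383.0, 184.0], 0.81), ([300.0, 136.0, 339.0, 184.0], 0.79)]
```

Emit:
carry_out --steps '[[[0,0,0],0,0.0]]' --grip_force 20

```text
time: 16.95
eef_pos: [0.3889, 0.2324, 0.2317]
tcp_rot: [0.0, 0.966, 0.259, -0.0]
contact_force: [-0.5, 0.2, -1.8]
opening: 0.0178
finger_force: 20.0
```

```bash
python3 -c "
from h import *
show();c=cam('wrist');tilt(c);cv2.imwrite('pics/w8.png',c['img'][:330,100:550,::-1])"
```

```text
t 16.95 tcp [0.3889 0.2324 0.2317] head 30.01 F [-0.5  0.2 -1.8] op 0.0178 ff 20.0 q [ 0.29  0.25  1.81 -0.    1.08  1.34]
tilt~ 18 201.0
[([299.0, 157.0, 338.0, 197.0], 0.92), ([254.0, 153.0, 297.0, 191.0], 0.88), ([337.0, 146.0, 380.0, 190.0], 0.8)]
```

View pics/w8.png

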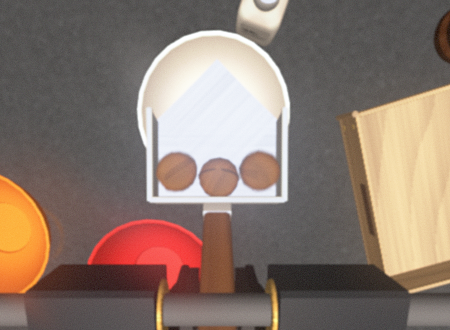

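Tilt is now about 15° and the nuts are starting to roll, with the nose at (315,60) inside the bowl's outline. I'll continue, drawing back a little.

Emit:
carry_out --steps '[[[-0.008,0,0],0,0.0],[[-0.008,0,0],0,0.0],[[0,0,0],0,0.0],[[0,0,0],0,0.0],[[0,0,0],0,0.0],[[0,0,0],0,0.0]]' --grip_force 20

```text
time: 17.65
eef_pos: [0.3757, 0.2246, 0.2319]
tcp_rot: [-0.0, 0.966, 0.259, 0.0]
contact_force: [0.0, -0.5, -1.6]
opening: 0.0178
finger_force: 20.0
```

```bash
python3 -c "
from h import *
show();c=cam('wrist');tilt(c);cv2.imwrite('pics/w9.png',c['img'][:330,100:550,::-1])"
```

```text
t 17.65 tcp [0.3757 0.2246 0.2319] head 30.01 F [ 0.  -0.5 -1.6] op 0.0178 ff 20.0 q [0.28 0.23 1.84 0.   1.07 1.33]
tilt~ 18 200.5
[]
```

View pics/w9.png

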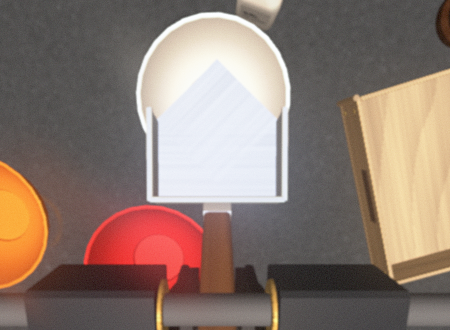

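The pan is empty and no walnut shows in it or outside on the worktop, so they should be in the bowl under it. I'll move clear and check with the networks.

Emit:
carry_out --steps '[[[0,0,0],0,0.0],[[0,0,0],0,0.0],[[0,0.01,-0.005],0.05,0.0],[[0,0.02,0],0.1,0.0],[[0,0.02,0],0.1,0.0],[[0,0.02,0],0.1,0.0],[[0,0.02,0],0.089,0.0],[[0,0.02,0],0.05,0.0],[[0,0,0],0,0.0],[[0,0,0],0,0.0]]' --grip_force 60

```text
time: 18.75
eef_pos: [0.4076, 0.12, 0.237]
tcp_rot: [-0.0, 1.0, 0.016, 0.0]
contact_force: [0.1, 0.1, -0.7]
opening: 0.0169
finger_force: 60.0
```

Run:
```python
from h import *
show();print(togo([.435,.0118,.2318]));tilt(cam('wrist'))
for n in ['top','scene']:
    c=cam(n)
    for t in ['nut1','bowl','shaker','mill','jar']:
        print(n,t,[(np.round(r['rect']).astype(int).tolist(),round(r['confidence'],2)) for r in vision.recognise(n,t)])
    C=proj(c,[.471,.2804,.03])[0];print(C.round(0))
    r=c['img'][int(C[1])-30:int(C[1])+31,int(C[0])-35:int(C[0])+36].astype(int)
    m=((r[...,0]-r[...,2]>40)&(r.max(2)<190)).astype(np.uint8); k,l,st,ce=cv2.connectedComponentsWithStats(m);print('brown',st[1:].tolist())
```

```text
t 18.75 tcp [0.4076 0.12   0.237 ] head 1.87 F [ 0.1  0.1 -0.7] op 0.0169 ff 60.0 q [0.02 0.21 1.86 0.   1.07 1.56]
[0.0238 0.1091 0.0052]
tilt~ 18 201.0
[([165.0, 148.0, 193.0, 179.0], 0.8), ([138.0, 141.0, 168.0, 165.0], 0.79), ([173.0, 122.0, 201.0, 152.0], 0.63)]
top nut1 [([235, 258, 241, 267], 0.52)]
top bowl [([210, 230, 248, 282], 0.81), ([149, 310, 205, 363], 0.78), ([273, 183, 373, 284], 0.72), ([215, 296, 264, 342], 0.59)]
top shaker [([223, 212, 242, 229], 0.78), ([211, 232, 249, 281], 0.53)]
top mill [([286, 174, 310, 199], 0.9)]
top jar [([341, 176, 368, 204], 0.62)]
[235. 256.]
brown [[37, 26, 3, 5, 9], [25, 30, 15, 12, 79]]
scene nut1 [([278, 300, 286, 306], 0.63), ([284, 306, 295, 311], 0.56), ([274, 306, 285, 311], 0.49)]
scene bowl [([248, 278, 314, 323], 0.98), ([324, 294, 402, 345], 0.91), ([286, 347, 368, 408], 0.73), ([258, 204, 280, 271], 0.34)]
scene shaker [([237, 269, 256, 306], 0.6)]
scene mill [([256, 201, 280, 270], 0.69)]
scene jar [([295, 209, 313, 237], 0.59)]
[282. 303.]
brown [[42, 0, 29, 10, 190], [31, 26, 11, 12, 68]]
```

Scene and wrist views both report three walnuts, all inside the white bowl. I'll move over the tray.

Emit:
carry_out --steps '[[[0.003,0.008,0],0,0.0],[[0.007,0.016,0.005],0,0.0],[[0.01,0.02,0.01],0,0.0],[[0.01,0.02,0.015],0,0.0],[[0.01,0.02,0.02],0,0.0],[[0.01,0.014,0.02],0,0.0],[[0.007,0.008,0.02],0,0.0],[[0.002,0.003,0.015],0,0.0],[[0,0,0.01],0,0.0],[[0,0,0.006],0,0.0],[[0,0,0],0,0.0]]'

```text
time: 20.55
eef_pos: [0.4694, 0.0137, 0.1152]
tcp_rot: [-0.0, 1.0, 0.017, -0.001]
contact_force: [0.4, 0.8, -1.1]
opening: 0.0169
finger_force: 60.0
```

Emit:
carry_out --steps '[[[0,0,0.003],0,0.0],[[0,0,0.002],0,0.0],[[0,0,0.002],0,0.0],[[0,0,0],0,0.0]]'

```text
time: 20.95
eef_pos: [0.47, 0.0137, 0.1088]
tcp_rot: [0.0, 1.0, 0.018, 0.0]
contact_force: [-0.0, -0.1, -2.3]
opening: 0.0172
finger_force: 60.0
```

```bash
python3 -c "
from h import *
show();tilt(cam('wrist'))"
```

```text
t 20.95 tcp [0.47   0.0137 0.1088] head 2.01 F [-0.  -0.1 -2.3] op 0.0172 ff 60.0 q [-0.21  0.48  1.9   0.    0.76  1.33]
tilt~ 19 201.5
[([245.0, 61.0, 386.0, 356.0], 0.74), ([3.0, 191.0, 22.0, 230.0], 0.66), ([1.0, 229.0, 15.0, 260.0], 0.63)]
```

Emit:
carry_out --steps '[[[0,0,0.002],0,0.0],[[0,0,0],0,0.0],[[-0.002,0,0.003],0,0.0],[[-0.003,0,0.004],0,0.0],[[-0.003,0,0.004],0,0.0],[[-0.003,0,0.004],0,0.0],[[-0.003,0,0.004],0,0.0],[[-0.003,0,0.004],0,0.0],[[-0.003,0,0.004],0,0.0],[[-0.003,0,0.004],0,0.0],[[-0.002,0,0.003],0,0.0],[[0,0,0],0,0.0]]' --grip_force 10

```text
time: 22.25
eef_pos: [0.4452, 0.0126, 0.0724]
tcp_rot: [0.0, 1.0, 0.017, 0.0]
contact_force: [-0.3, -0.0, -0.4]
opening: 0.0179
finger_force: 10.0
```

```bash
python3 -c "
from h import *
show();tilt(cam('wrist'))"
```

```text
t 22.25 tcp [0.4452 0.0126 0.0724] head 1.98 F [-0.3 -0.  -0.4] op 0.0179 ff 10.0 q [-0.22  0.53  1.99  0.    0.62  1.31]
tilt~ 9 186.0
[]
```

Emit:
carry_out --steps '[[[-0.001,0,0.0015],0,0.0],[[-0.001,0,0.0015],0,0.0],[[0,0,0.001],0,0.0],[[0,0,0],0,0.0]]' --grip_force 5

```text
time: 22.75
eef_pos: [0.443, 0.0127, 0.0686]
tcp_rot: [-0.0, 1.0, 0.017, -0.0]
contact_force: [-0.2, 0.9, -1.6]
opening: 0.0179
finger_force: 5.0
```

```bash
python3 -c "
from h import *
show();tilt(cam('wrist'))"
```

```text
t 22.75 tcp [0.443  0.0127 0.0686] head 1.99 F [-0.2  0.9 -1.6] op 0.0179 ff 5.0 q [-0.22  0.53  2.    0.    0.61  1.31]
tilt~ 7 183.0
[]
```

Emit:
carry_out --steps '[[[-0.001,0,0.001],0,0.0],[[0,0,0.001],0,0.0],[[0,0,0],0,0.0],[[0,0,0],0,0.022],[[0,0,0],0,0.03],[[0,0,0],0,0.06],[[0,0,0],0,0.06],[[0,0,0],0,0.06],[[0,0,0],0,0.06]]' --grip_force 3

```text
time: 23.75
eef_pos: [0.4421, 0.0126, 0.0668]
tcp_rot: [-0.0, 1.0, 0.017, 0.0]
contact_force: [0.8, -0.5, 0.1]
opening: 0.0538
finger_force: 0.0
```

Emit:
carry_out --steps '[[[0,0,-0.008],0,0.06],[[0,0,-0.015],0,0.06],[[0,0,-0.025],0,0.06],[[0,0,-0.03],0,0.06],[[0,0,-0.03],0,0.06],[[0,0,-0.02],0,0.06],[[-0.02,0,0],0,0.06],[[-0.02,0,0],0,0.06],[[0,0,0],0,0.06]]'

```text
time: 24.65
eef_pos: [0.3988, 0.0119, 0.195]
tcp_rot: [-0.0, 1.0, 0.017, -0.001]
contact_force: [-0.1, -0.1, 0.1]
opening: 0.0601
finger_force: 0.0
```

Run:
```python
from h import *
show();c=cam('wrist')
for n in ['scoop','tray','nut1','bowl']: print(n,[(np.round(r['rect']).astype(int).tolist(),round(r['confidence'],2)) for r in vision.recognise('wrist',n)])
# predicted for flat scoop at grip (.442,.0127)
h=np.radians(2)
o=np.array([.442+.0965*np.cos(h),.0126+.0965*np.sin(h)])
for n,P in [('nose',(.06,0,0)),('bl',(-.045,.045,.03)),('br',(-.045,-.045,.03)),('fl',(.015,.045,.03)),('fr',(.015,-.045,.03)),('end',(-.116,0,.112))]:
    print(n,proj(c,[o[0]+P[0]*np.cos(h)-P[1]*np.sin(h),o[1]+P[0]*np.sin(h)+P[1]*np.cos(h),P[2]+.004]).round(0).tolist())
g=c['img'];m=((g.min(2)>170)&(g.max(2).astype(int)-g.min(2)<40)).astype(np.uint8);k,l,st,ce=cv2.connectedComponentsWithStats(m)
for q in range(1,k):
    if st[q,4]>1500:
        print(st[q].tolist());a,_=cv2.findContours((l==q).astype(np.uint8),0,2);a=max(a,key=cv2.contourArea);print(cv2.approxPolyDP(a,4,True)[:,0].tolist())
for n in ['top','scene']:
    cam(n)
    for t in ['scoop','nut1','bowl','shaker','mill','jar']: print(n,t,[(np.round(r['rect']).astype(int).tolist(),round(r['confidence'],2)) for r in vision.recognise(n,t)])
```

```text
t 24.65 tcp [0.3988 0.0119 0.195 ] head 1.98 F [-0.1 -0.1  0.1] op 0.0601 ff 0.0 q [-0.25  0.24  1.97 -0.    0.94  1.28]
scoop [([267, 6, 369, 217], 0.71)]
tray [([143, 1, 492, 216], 0.55)]
nut1 [([42, 107, 77, 138], 0.94), ([9, 124, 44, 153], 0.7), ([37, 136, 71, 165], 0.7), ([268, 8, 367, 215], 0.34)]
bowl [([0, 36, 106, 211], 0.79), ([37, 253, 114, 285], 0.7), ([267, 7, 368, 214], 0.22)]
nose [[318.0, 0.0]]
bl [[270.0, 115.0]]
br [[366.0, 115.0]]
fl [[268.0, 44.0]]
fr [[369.0, 44.0]]
end [[318.0, 205.0]]
[267, 5, 103, 125, 8992]
[[317, 5], [273, 55], [274, 116], [267, 49], [269, 119], [307, 121], [309, 129], [327, 129], [328, 121], [366, 120], [369, 49], [361, 116], [362, 54]]
[0, 36, 100, 176, 11586]
[[0, 36], [0, 42], [7, 43], [0, 44], [0, 205], [47, 210], [75, 197], [95, 169], [95, 112], [82, 86], [58, 59], [21, 39]]
top scoop [([401, 150, 454, 198], 0.98), ([311, 219, 342, 246], 0.94)]
top nut1 [([225, 255, 235, 262], 0.5), ([235, 261, 242, 267], 0.37)]
top bowl [([215, 296, 268, 346], 0.8), ([209, 232, 260, 281], 0.67), ([146, 309, 202, 362], 0.62)]
top shaker [([224, 210, 240, 230], 0.81)]
top mill [([285, 173, 307, 202], 0.6)]
top jar [([343, 176, 368, 203], 0.9)]
scene scoop [([313, 233, 368, 263], 0.93), ([310, 181, 354, 218], 0.85), ([257, 203, 282, 270], 0.37)]
scene nut1 [([279, 298, 286, 308], 0.64)]
scene bowl [([324, 292, 398, 346], 0.76), ([247, 277, 312, 323], 0.7), ([285, 345, 368, 410], 0.61)]
scene shaker [([238, 269, 255, 307], 0.78)]
scene mill [([256, 203, 281, 272], 0.94)]
scene jar [([295, 208, 314, 231], 0.88)]
```

The scoop's corners are all about 5 px off the flat-pose prediction by the same amount, so it stands flat in the tray. The three nuts are in the bowl and nothing else has moved, so I'll hand it in.

```bash
python3 -c "
from h import *
print(manip.finish_job())"
```

```text
the job is handed in; nothing more can be done
None
```

The job is handed in at about 25 s: the cameras show all three walnuts in the white bowl, the small scoop flat on the tray floor and everything else where it stood; I viewed 12 pictures, two over the limit of 10.

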